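# Next part onto the welding positioner from behind the supports

## Task

Take the finished flange off the turntable and leave it standing in the aluminium tray. Stand both the screw jack and the square riser in that tray too, out of the way, and only then fetch the sleeve from behind them and set it upright on the middle of the turntable. After that put the jack and the riser back in the bay, each where it stood at the start, and topple nothing, the tin included.

Things in the scene. Friction and masses are not known exactly. Their poses are not given: they have to be found in the camera images.
- jack: Screw jack, bright steel, round, standing, 115 mm high, about 0.55 kg. Foot 48 mm diameter and 14 mm high, then a plain round barrel 34 mm diameter from 18 to 92 mm height (grip here, TCP about 80 mm above its foot), a thin screw 18 mm diameter and a cap 28 mm diameter on top. Origin: centre of the underside; z up. It starts in the bay in front of the sleeve, on either side.
- riser: Square aluminium riser block, standing, 36 x 36 mm and 110 mm high, with dark bolt holes and a dark square on top (grip across two side faces near the top, TCP about 88 mm above its foot), about 0.45 kg. Origin: centre of the underside; x and y are normal to its side faces, z up. Starts beside the jack in the bay, slightly turned.
- sleeve: Thick dark steel sleeve (ring), 52 mm outside diameter, 30 mm bore right through, 40 mm high, about 0.4 kg, standing on its end at the back of the bay behind jack and riser (gaps of about 2 to 20 mm to them, so that the gripper has no room there while they stand). Origin: centre of the underside; z along the bore, up. It goes to the middle of the turntable.
- flange: Finished steel flange: disc 72 mm diameter and 12 mm thick with four dark bolt holes, and a round neck 38 mm diameter rising from it to 52 mm total height, about 0.45 kg. Stands disc down near the middle of the turntable at the start. Origin: centre of the underside; z up. Grip the neck; it ends disc down in the tray.
- bay: Fixed grey stock bay: floor plate 170 (x) by 190 (y) mm, 6 mm thick, with a low fence along its back (+x) edge and along the rear half of both y edges; fence top 40 mm above the bench, inner face of the back fence at x = +79 mm. Origin: centre of the plate's underside, on the bench; -x is its open front towards the robot. Jack, riser and sleeve stand on its plate (6 mm above the bench).
- turntable: Fixed round steel positioner turntable, 140 mm diameter, its flat top 45 mm above the bench, with grooved rings, four dark slots and a dark dot in the middle. Origin: centre of the underside, on the axis; z up.
- tray: Fixed shallow open aluminium tray, 240 (x) by 140 (y) mm outside, walls 5 mm thick and 18 mm high, floor top 5 mm above the bench. Empty at the start. Origin: centre of the underside; x along its long side. It has room for jack, riser and flange in a row.
- tin: Open copper-coloured tin with a few brass rods, 60 mm diameter, 55 mm high (rods 71 mm), loose, standing beyond the work places. A bystander, not to be toppled. Origin: centre of the underside; z up.
Mind the look-alikes: they are no part of the job. What is shaped like the jack but orange or yellow is not meant. Leave any pink look-alike of the flange alone.

How it is judged:
By the outcome, as a careful person would: the job done as asked, in the order asked, and still so for the second after the job is handed in, with the robot touching nothing.
It also fails if it takes over 136 s, if anything falls off the work surface, if the arm or the gripper's body presses on something with over 40 N, if the wrist force passes 120 N, or if a joint passes its speed limit or range.

## Robot

A 7-joint arm with a two-finger parallel gripper is mounted at the origin on the work surface. World frame = base frame: x ahead of the robot, y to its left, z up, the work surface at z = 0. Lengths are in m, angles in rad, forces in N, time in s.
With the tool pointing down it reaches from about 0.35 to 0.9 m from the base axis. Payload 8.1 kg.
Tool frame: the origin (TCP) lies between the finger pads, 19 mm behind the fingertips; this is the grasp point; z points along the fingers, y is the line along which they close (so a half turn about z gives the same grasp; the last joint's range is limited). The gripper opens to 92 mm and grips with 3 to 60 N. Pads are 19 mm wide; open, the fingers measure 130 mm over their backs; the gripper's body (75 mm by 190 mm) begins 47 mm behind the grasp point.
Start: joints at [-1.221, 0.434, 0.025, 1.573, -0.012, 1.134, -0.075], TCP at [0.273, 0.562, 0.246] pointing down, gripper open.
Joint ranges: [-2.62, 2.62], [-0.44, 2.09], [-1.27, 1.32], [0.08, 2.57], [-1.32, 4.46], [0.12, 2], [-2.74, 2.74]. Speed limits (rad/s): [2.22, 2.22, 3.01, 3.01, 3.14, 3.14, 3.14].

## Interface

Orientations are given as [roll, pitch, yaw] about the fixed x, y, z axes, in that order (R = Rz(yaw) Ry(pitch) Rx(roll)).
In Python, from station import r gives the robot as it stands. The module is installed in compiled form; this text tells all that it offers.
- The arm moves only by the shell command python3 -m handwheel 'ROWS' [FORCE]. ROWS is JSON, a list that holds one entry, the list of rows, each a list of 7 numbers: the opening, from 0 (shut) to 1 (fully open), then the shift along the tool's x, y, z each as a share of 100 mm, from -1 to 1, then the turn, a rotation vector about the tool's x, y, z each as a share of 30 degrees, from -1 to 1. In form: [[[gripper, x, y, z, wx, wy, wz], ...]]. A call has 1 to 20 rows; each row is the pose to reach, as a shift and turn from the pose commanded when the call began, along the tool's axes at that moment; what a row does not reach only later rows make up. A row lasts 1/8 s, in which the tool goes at most 62.5 mm and 10.7 degrees, less where a joint would pass 70% of its speed; a pose out of reach is approached as far as the arm can. A call with a number of a shift or a turn outside -1 to 1 is refused whole. A call with a gripper value outside its range is refused whole. The fingers move at their own pace and stop on an object; FORCE is the grip in N (left out, the last holds). Time passes only in rows, so rows that repeat a pose let the fingers close. It gives the time, the measured TCP pose, the force, the opening and the grip force at its end, in the units of the state.
- r.observe(): the state, without advancing time (a new reading comes with each control period).
- r.get_image(name): name is "side" or "top" or "wrist"; returns a dict with "image" (420x560x3 uint8, red, green, blue), "fx", "fy", "cx", "cy" (pixels), "xyz" and "rotation" of the camera in the world. Camera axes: x right, y down, z forward; pixel columns grow to the right and rows downward; lengths in m; the calibration is good to about 2 mm. A picture is of the moment at which its call begins. There is no depth.
- r.job_done(): hands the job in; it is judged then, once.
The state is a dict: "clock": time; "joint_positions": joint angles; "dq": joint speeds; "tau": joint torques, N m; "ee_pos": TCP position; "orientation": TCP orientation; "wrist_force": force on the tool from outside, world axes, zero at the start; "torque": the same for the moment, N m; "gripper_width": finger opening in m; "grasp_force": force on a finger pad.
Only numpy, scipy, OpenCV 4.12 (cv2) and the standard library are available. Lean on these libraries where they do the work, as an engineer would, in place of code of your own. Each camera call takes 0.05 s, during which the arm holds its last target. There are 200 camera calls.

## Working session

There is one attempt and no reset: what is moved stays moved. The work goes in short steps, Python scripts to look and compute and a shell command to move; the robot and the scene stay as the last step left them, time stands still between calls to the robot, and variables do not carry over. Pictures are saved under pics/ and viewed, at most 14 in all, crops included, and the job is handed in when it is done.

```bash
mkdir -p pics
cat > h.py <<'E'
from station import r
import numpy as np, cv2, json
from scipy.spatial.transform import Rotation as R
def snap(n,f):
    d=r.get_image(n); cv2.imwrite(f'pics/{f}.png',d['image'][:,:,::-1])
    json.dump({k:np.array(d[k]).tolist() for k in d if k!='image'},open(f'pics/{f}.json','w')); return d
def ray(f,u,v):
    c=json.load(open(f'pics/{f}.json')); Rm=np.array(c['rotation'])
    if Rm.shape!=(3,3): print('rot',Rm)
    d=Rm@np.array([(u-c['cx'])/c['fx'],(v-c['cy'])/c['fy'],1]); return np.array(c['xyz']),d/np.linalg.norm(d)
def tri(*obs):
    A=np.zeros((3,3));b=np.zeros(3);L=[ray(*o) for o in obs]
    for o,d in L:
        P=np.eye(3)-np.outer(d,d);A+=P;b+=P@o
    p=np.linalg.solve(A,b); return p,[np.linalg.norm((np.eye(3)-np.outer(d,d))@(p-o))*1e3 for o,d in L]
def atz(f,u,v,z):
    o,d=ray(f,u,v); return o+d*(z-o[2])/d[2]
def proj(f,p):
    c=json.load(open(f'pics/{f}.json')); q=np.array(c['rotation']).T@(np.array(p)-c['xyz'])
    return q[0]/q[2]*c['fx']+c['cx'],q[1]/q[2]*c['fy']+c['cy']
def crop(f,x0,y0,x1,y1,k,out):
    im=cv2.imread(f'pics/{f}.png')[y0:y1,x0:x1]; cv2.imwrite(f'pics/{out}.png',cv2.resize(im,None,fx=k,fy=k,interpolation=cv2.INTER_CUBIC))
E
python3 - <<'E'
from h import *
for n in('top','side'):
    d=snap(n,n+'0'); print(n,d['xyz'],d['rotation'],d['fx'])
a=cv2.imread('pics/top0.png');b=cv2.imread('pics/side0.png')
s=r.observe();print(s)
E
```

```text
top [ 0.52337008 -0.01959438  1.02791143] [-3.07215719  0.01518246 -1.58748008] 440.2576785189997
side [0.3958089  0.69570398 0.58957526] [-2.18130282 -0.01400845 -2.88312331] 447.51125181626804
{'clock': 0.1, 'joint_positions': array([-1.22063689,  0.43513546,  0.02495059,  1.57401324, -0.0116013 ,
        1.13397659, -0.07510521]), 'dq': array([ 0.0004369 , -0.00247264,  0.00043462, -0.00162291, -0.0010861 ,
       -0.00012503, -0.0009611 ]), 'tau': array([ 3.86515138e-03, -6.69119310e+01,  9.88321379e-01, -3.15143430e+01,
       -6.05146727e-02,  3.72259459e-02,  6.26434576e-05]), 'ee_pos': array([0.27325055, 0.56162467, 0.24483148]), 'orientation': array([-3.14020969e+00,  1.15608240e-04,  2.68877891e+00]), 'wrist_force': array([-1.03889454,  0.2888773 , -0.43784126]), 'torque': array([-0.04859762,  0.00199397,  0.00075838]), 'grasp_force': 0.0, 'gripper_width': 0.0918183028350703}
```

View pics/top0.png

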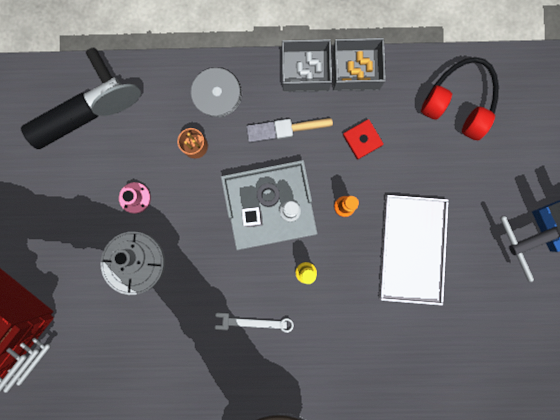

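View pics/side0.png

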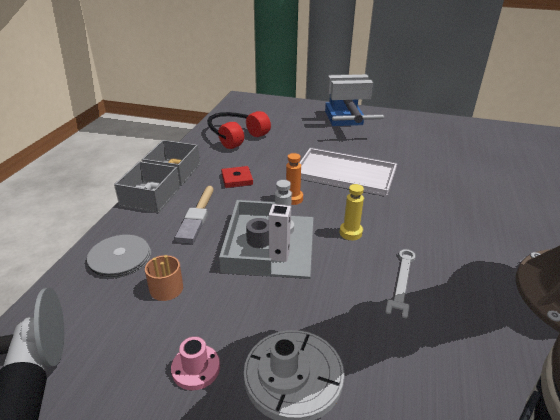

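The top view shows the flange on the turntable (130,262). In the bay are the sleeve (268,192), jack (291,210) and riser (251,215). The tray is at (415,248) and the tin at (192,141). The candidates are:
- **Jack:** steel at (291,210), which is the one I want. Orange at (346,205) and yellow at (306,272) are look-alikes.
- **Flange:** steel on the turntable at (125,258), which is the one I want. Pink at (134,197) is the look-alike.

Next I check these in enlarged crops.

Run:
```python
import re
s=open('h.py').read()
s=s.replace("Rm=np.array(c['rotation'])\n    if Rm.shape!=(3,3): print('rot',Rm)\n","Rm=R.from_euler('xyz',c['rotation']).as_matrix()\n").replace("np.array(c['rotation']).T@","R.from_euler('xyz',c['rotation']).as_matrix().T@")
open('h.py','w').write(s)
from h import *
A=cv2.imread('pics/top0.png');B=cv2.imread('pics/side0.png')
def c(im,x,y,w,h,k):return cv2.resize(im[y:y+h,x:x+w],None,fx=k,fy=k,interpolation=cv2.INTER_CUBIC)
# top row: bay top | bay side ; 4x
cv2.imwrite('pics/c1.png',np.hstack([c(A,215,150,105,105,4),c(B,220,170,95,105,4)]))   # 420 | 380
cv2.imwrite('pics/c2.png',np.hstack([c(A,95,225,75,75,5),c(B,240,330,84,75,5)])) # 375|420
```

```text
(no output)
```

View pics/c1.png

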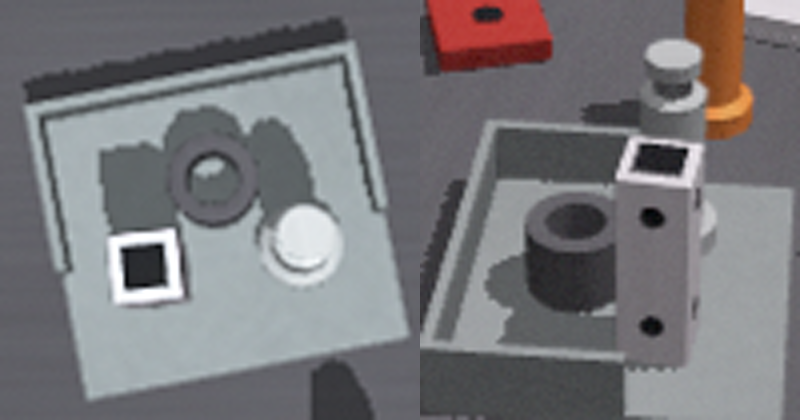

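View pics/c2.png

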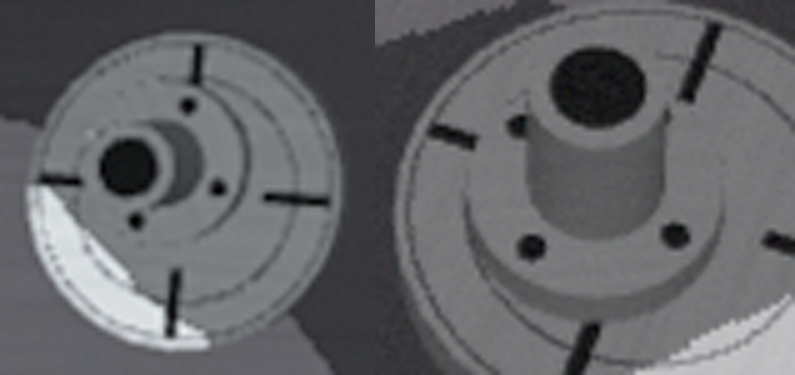

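The crops confirm the steel jack (cap at 675,57 in c1), the riser with its dark square, the dark sleeve, and the steel flange. I triangulate these now.

Run:
```python
from h import *
np.set_printoptions(precision=4,suppress=True)
T,S='top0','side0'
t1=lambda x,y:(T,215+x/4-.4,150+y/4-.4); s1=lambda x,y:(S,220+(x-420)/4-.4,170+y/4-.4)
t2=lambda x,y:(T,95+x/5-.4,225+y/5-.4); s2=lambda x,y:(S,240+(x-375)/5-.4,330+y/5-.4)
def p(n,a,b,z): 
    q,e=tri(a,b);print(n,q,np.round(e,1),'| topz',atz(*a,z)[:2],'sidez',atz(*b,z)[:2])
p('riser .116',t1(145,265),s1(662,158),.116)
p('jack .121',t1(308,233),s1(675,57),.121)
p('sleeve .046',t1(214,180),s1(574,216),.046)
p('flange .097',t2(130,167),s2(598,87),.097)
p('tt .045',t2(184.5,190.5),s2(644.8,198.7),.045)
for a,b in zip([(387,193),(448,198),(443,304),(381,300)],[(309,151),(298,173),(388,189),(396,165)]):
    print('tray top',atz(T,*a,.018))
for b in [(309,151),(298,173),(388,189),(396,165)]:print('  side',atz(S,*b,.018))
fl=atz(*t1(88,400),.006);fr=atz(*t1(408,335),.006);bl=atz(*t1(25,108),.04);br=atz(*t1(353,42),.04)
print('bay',fl,fr,bl,br)
# riser top corners yaw
c=[atz(*t1(x,y),.116)[:2] for x,y in[(107,233),(180,228),(187,298),(116,304)]];print(c)
d=c[0]-c[1];e=c[0]-c[3];f=c[1]-c[2];print(np.degrees([np.arctan2(v[1],v[0]) for v in(d,e,f,c[3]-c[2])]))
print('orange',atz(T,346,200,.12),'yellow',atz(T,306,270,.12),'pink',tri((T,128,196),(S,193,347)),'tin',tri((T,191,140),(S,164,268)))
for y in np.radians([154]):print(R.from_euler('xyz',r.observe()['orientation']).as_matrix())
```

```text
riser .116 [0.5693 0.0458 0.1173] [0.1 0.1] | topz [0.5693 0.0459] sidez [0.5699 0.0441]
jack .121 [ 0.585  -0.0387  0.1185] [0.8 0.8] | topz [ 0.5841 -0.0389] sidez [ 0.5848 -0.0348]
sleeve .046 [0.6217 0.0121 0.0485] [2.1 2.1] | topz [0.6198 0.0116] sidez [0.6249 0.0091]
flange .097 [0.4867 0.3242 0.0968] [0.8 0.8] | topz [0.4859 0.324 ] sidez [0.4874 0.3245]
tt .045 [0.4738 0.3187 0.0455] [0.9 0.9] | topz [0.473  0.3186] sidez [0.4747 0.3185]
tray top [ 0.6213 -0.2606  0.018 ]
tray top [ 0.6073 -0.3993  0.018 ]
tray top [ 0.368  -0.3777  0.018 ]
tray top [ 0.3789 -0.2388  0.018 ]
  side [ 0.6028 -0.3789  0.018 ]
  side [ 0.6043 -0.2555  0.018 ]
  side [ 0.3801 -0.2422  0.018 ]
  side [ 0.3683 -0.3666  0.018 ]
bay [0.4972 0.0878 0.006 ] [ 0.5317 -0.098   0.006 ] [0.6633 0.1182 0.04  ] [ 0.6974 -0.0681  0.04  ]
[array([0.5863, 0.0654]), array([0.5882, 0.0274]), array([0.5518, 0.0243]), array([0.5493, 0.0612])]
[92.9092  6.5696  4.8915 93.8448]
orange [ 0.5984 -0.1514  0.12  ] yellow [ 0.4563 -0.0659  0.12  ] pink (array([0.6225, 0.3254, 0.0517]), [np.float64(0.7098856813584279), np.float64(0.7098856813585018)]) tin (array([0.7448, 0.1831, 0.0498]), [np.float64(1.684528827811682), np.float64(1.6845288278117394)])
[[-0.8992  0.4375 -0.0005]
 [ 0.4375  0.8992 -0.0013]
 [-0.0001 -0.0014 -1.    ]]
```

```bash
python3 -m handwheel '[[[1,0,0,0.2,0,0,-0.3],[1,0,0,0.3,0,0,-0.6],[1,0,0,0.4,0,0,-0.865],[1,0,0,0.5,0,0,-0.865]]]' 20
python3 -m handwheel '[[[1,-0.25,-0.25,0,0,0,0],[1,-0.5,-0.5,0,0,0,0],[1,-0.75,-0.75,0,0,0,0],[1,-1,-1,0,0,0,0]]]'
python3 -m handwheel '[[[1,-0.25,-0.25,0,0,0,0],[1,-0.5,-0.5,0,0,0,0],[1,-0.75,-0.75,0,0,0,0],[1,-1,-1,0,0,0,0],[1,-1,-1,0,0,0,0]]]'
python3 - <<'E'
from h import *
d=snap('wrist','w1');print(d['xyz'],d['rotation'],r.observe()['orientation'])
print(proj('w1',[.4865,.3242,.097]),proj('w1',[.4738,.3187,.045]))
E
```

```text
clock: 0.6
ee_pos: [0.2735, 0.5617, 0.1948]
orientation: [-3.141, -0.0, 3.141]
wrist_force: [0.4, -0.5, 0.0]
gripper_width: 0.0915
grasp_force: 0.0
clock: 1.1
ee_pos: [0.3741, 0.4611, 0.1952]
orientation: [-3.141, -0.0, 3.138]
wrist_force: [1.2, 0.3, -0.2]
gripper_width: 0.0918
grasp_force: 0.0
clock: 1.72
ee_pos: [0.476, 0.3589, 0.1952]
orientation: [-3.14, 0.001, 3.133]
wrist_force: [0.4, 0.7, 0.2]
gripper_width: 0.092
grasp_force: 0.0
[0.40566767 0.36056093 0.33551953] [2.87786165e+00 1.53514600e-03 1.56087887e+00] [-3.14107099e+00  7.38461325e-06  3.13598037e+00]
(np.float64(228.46560663288625), np.float64(230.20660090699792)) (np.float64(229.74511909039106), np.float64(194.05844260908663))
```

View pics/w1.png

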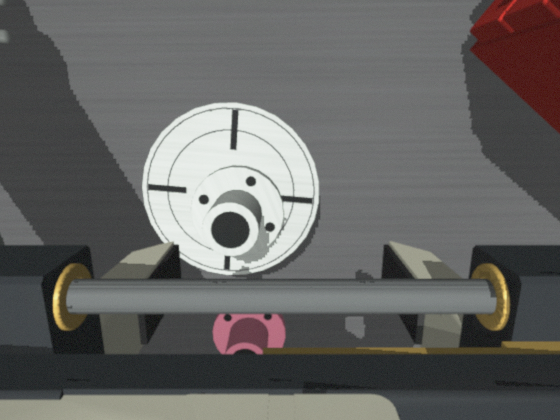

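The wrist view shows the flange bore top at (230,230) and the turntable centre at about (231,194). Both are within 1 mm of the triangulated positions.

```bash
python3 -m handwheel '[[[1,-0.06,-0.17,0.3,0,0,0],[1,-0.11,-0.34,0.6,0,0,0],[1,-0.11,-0.34,0.8,0,0,0],[1,-0.11,-0.34,0.8,0,0,0],[1,-0.11,-0.34,0.8,0,0,0]]]'
```

```text
clock: 2.4
ee_pos: [0.4842, 0.3294, 0.1163]
orientation: [3.141, 0.0, -3.141]
wrist_force: [0.2, -0.2, 0.5]
gripper_width: 0.0918
grasp_force: 0.0
```

```bash
python3 -m handwheel '[[[1,-0.02,-0.045,0.1,0,0,0],[1,-0.02,-0.045,0.22,0,0,0],[1,-0.02,-0.045,0.343,0,0,0],[1,-0.02,-0.045,0.343,0,0,0],[0.2,-0.02,-0.045,0.343,0,0,0],[0.2,-0.02,-0.045,0.343,0,0,0],[0.2,-0.02,-0.045,0.343,0,0,0],[0.2,-0.02,-0.045,0.343,0,0,0],[0.2,-0.02,-0.045,0.343,0,0,0]]]' 35
```

```text
clock: 3.52
ee_pos: [0.4865, 0.3236, 0.0813]
orientation: [3.141, 0.0, -3.142]
wrist_force: [-0.7, 0.5, 0.2]
gripper_width: 0.0465
grasp_force: 0.0
```

Gripper still closing, so I hold for a moment and then lift.

```bash
python3 -m handwheel '[[[0.2,0,0,0,0,0,0],[0.2,0,0,0,0,0,0],[0.2,0,0,0,0,0,0],[0.2,0,0,0,0,0,0]]]'
python3 -m handwheel '[[[0.2,0,0,-0.2,0,0,0],[0.2,0,0,-0.4,0,0,0],[0.2,0,0,-0.7,0,0,0],[0.2,0,0,-1,0,0,0]]]'
python3 -m handwheel '[[[0.2,0,-0.25,-0.2,0,0,0],[0.2,0,-0.5,-0.4,0,0,0],[0.2,0,-0.75,-0.5,0,0,0],[0.2,0,-1,-0.5,0,0,0]]]'
```

```text
clock: 4.03
ee_pos: [0.4865, 0.3237, 0.0813]
orientation: [3.141, 0.0, -3.141]
wrist_force: [-0.2, 1.0, -0.3]
gripper_width: 0.0368
grasp_force: 35.0
clock: 4.53
ee_pos: [0.4859, 0.3227, 0.1813]
orientation: [-3.14, -0.002, 3.141]
wrist_force: [0.5, 0.7, -4.8]
gripper_width: 0.0372
grasp_force: 35.0
clock: 5.03
ee_pos: [0.4863, 0.2224, 0.2315]
orientation: [-3.141, 0.0, 3.141]
wrist_force: [0.5, -0.3, -4.7]
gripper_width: 0.0367
grasp_force: 35.0
```

```bash
python3 -m handwheel '[[[0.2,-0.1,-0.25,0,0,0,0],[0.2,-0.2,-0.5,0,0,0,0],[0.2,-0.3,-0.75,0,0,0,0],[0.2,-0.4,-1,0,0,0,0]]]'
python3 -m handwheel '[[[0.2,-0.1,-0.25,0,0,0,0],[0.2,-0.2,-0.5,0,0,0,0],[0.2,-0.3,-0.75,0,0,0,0],[0.2,-0.35,-1,0,0,0,0]]]'
python3 -m handwheel '[[[0.2,0,-0.25,0,0,0,0],[0.2,0,-0.5,0,0,0,0],[0.2,0,-0.75,0,0,0,0],[0.2,0,-1,0,0,0,0]]]'
python3 -m handwheel '[[[0.2,0,-0.25,0,0,0,0],[0.2,0,-0.5,0,0,0,0],[0.2,0,-0.75,0,0,0,0],[0.2,0,-1,0,0,0,0]]]'
python3 -m handwheel '[[[0.2,0,-0.25,0,0,0,0],[0.2,0,-0.5,0,0,0,0],[0.2,0,-0.75,0,0,0,0],[0.2,0,-1,0,0,0,0]]]'
python3 -m handwheel '[[[0.2,0,-0.15,0,0,0,0],[0.2,0,-0.3,0,0,0,0],[0.2,0,-0.45,0,0,0,0],[0.2,0,-0.45,0,0,0,0]]]'
python3 - <<'E'
from h import *
snap('wrist','w2');snap('top','top1');print(r.observe()['ee_pos'])
a=cv2.imread('pics/w2.png')[::1];b=cv2.imread('pics/top1.png')[170:330,340:500]
b=cv2.resize(b,None,fx=1.5,fy=2.625)
cv2.imwrite('pics/m2.png',np.hstack([a,b]))
E
```

```text
clock: 5.52
ee_pos: [0.526, 0.1223, 0.2305]
orientation: [-3.141, -0.002, 3.141]
wrist_force: [0.4, -0.0, -3.7]
gripper_width: 0.037
grasp_force: 35.0
clock: 6.02
ee_pos: [0.5611, 0.0224, 0.2305]
orientation: [-3.141, -0.002, 3.141]
wrist_force: [0.1, -0.0, -5.0]
gripper_width: 0.0367
grasp_force: 35.0
clock: 6.52
ee_pos: [0.5606, -0.0774, 0.2304]
orientation: [-3.142, -0.002, 3.142]
wrist_force: [0.0, 0.4, -4.7]
gripper_width: 0.0364
grasp_force: 35.0
clock: 7.02
ee_pos: [0.5606, -0.1772, 0.2304]
orientation: [3.141, -0.002, 3.141]
wrist_force: [1.1, 0.3, -3.8]
gripper_width: 0.0369
grasp_force: 35.0
clock: 7.52
ee_pos: [0.5606, -0.277, 0.2303]
orientation: [3.141, -0.002, 3.141]
wrist_force: [0.9, -0.3, -4.7]
gripper_width: 0.0368
grasp_force: 35.0
clock: 8.02
ee_pos: [0.5611, -0.3229, 0.2311]
orientation: [-3.141, -0.0, 3.14]
wrist_force: [-0.1, -0.1, -4.4]
gripper_width: 0.0367
grasp_force: 35.0
[ 0.56163349 -0.32089979  0.23110364]
```

View pics/m2.png

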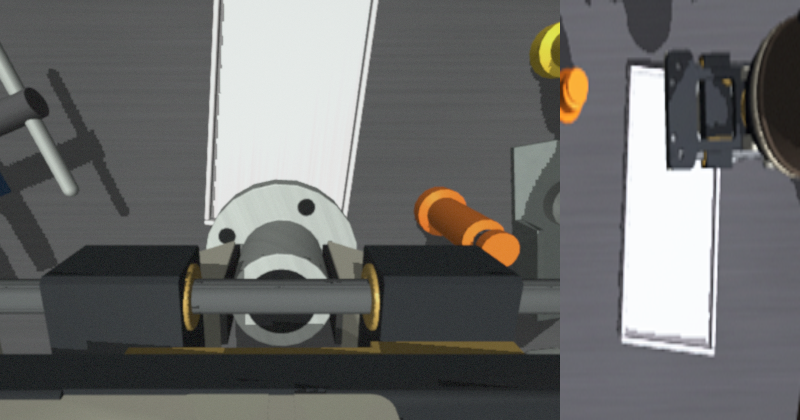

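Run:
```python
from h import *
for u,v in[(207,222),(220,222),(216,0),(378,0),(345,212)]:print(u,v,atz('w2',u,v,.018))
```

```text
207 222 [ 0.60197503 -0.39536865  0.018     ]
220 222 [ 0.60200891 -0.38252153  0.018     ]
216 0 [ 0.40411807 -0.37702511  0.018     ]
378 0 [ 0.40452587 -0.23916118  0.018     ]
345 212 [ 0.59206044 -0.2594456   0.018     ]
```

The wrist view puts the tray's far corner at (207,222), within 6 mm of the top view, so the flange is over the far end of the tray. Lowering.

```bash
python3 -m handwheel '[[[0.2,0,0.01,0.25,0,0,0],[0.2,0,0.01,0.5,0,0,0],[0.2,0,0.01,0.75,0,0,0],[0.2,0,0.01,1,0,0,0]]]'
python3 -m handwheel '[[[0.2,0,0,0.2,0,0,0],[0.2,0,0,0.4,0,0,0],[0.2,0,0,0.6,0,0,0],[0.2,0,0,0.75,0,0,0],[0.2,0,0,0.83,0,0,0],[0.2,0,0,0.88,0,0,0],[0.2,0,0,0.88,0,0,0]]]'
```

```text
clock: 8.62
ee_pos: [0.562, -0.3192, 0.1306]
orientation: [3.141, 0.001, -3.14]
wrist_force: [-0.5, -0.8, -4.6]
gripper_width: 0.037
grasp_force: 35.0
clock: 9.5
ee_pos: [0.5616, -0.3205, 0.0433]
orientation: [-3.142, 0.0, -3.142]
wrist_force: [0.8, -0.3, -4.5]
gripper_width: 0.037
grasp_force: 35.0
```

```bash
python3 -m handwheel '[[[0.2,0,0,0.01,0,0,0],[0.2,0,0,0.018,0,0,0],[0.2,0,0,0.018,0,0,0],[0.6,0,0,0.018,0,0,0],[0.6,0,0,0.018,0,0,0],[0.6,0,0,0.018,0,0,0],[0.6,0,0,0.018,0,0,0]]]'
python3 -m handwheel '[[[0.6,0,0,-0.15,0,0,0],[0.6,0,0,-0.3,0,0,0],[0.6,0,0,-0.5,0,0,0],[0.6,0,0,-0.75,0,0,0],[0.6,0,0,-1,0,0,0]]]'
python3 -m handwheel '[[[0.6,0,0.25,-0.25,0,0,0],[0.6,0,0.5,-0.4,0,0,0],[0.6,0,0.75,-0.6,0,0,0],[0.6,0,1,-0.7,0,0,0]]]'
python3 -m handwheel '[[[0.6,0,0.25,0,0,0,0],[0.6,0,0.5,0,0,0,0],[0.6,0,0.75,0,0,0,0],[0.6,0,1,0,0,0,0],[0.6,0,1,0,0,0,0]]]'
python3 - <<'E'
from h import *
snap('wrist','w3');snap('top','top2');print(r.observe()['ee_pos'])
print('jack',proj('w3',[.5845,-.0385,.121]),'riser',proj('w3',[.569,.0457,.116]),'sleeve',proj('w3',[.6205,.0115,.046]))
E
```

```text
clock: 10.38
ee_pos: [0.5616, -0.3205, 0.0416]
orientation: [-3.142, 0.0, -3.142]
wrist_force: [0.3, 0.6, 0.4]
gripper_width: 0.0551
grasp_force: 0.0
clock: 11.0
ee_pos: [0.5617, -0.3206, 0.1436]
orientation: [-3.141, 0.001, 3.142]
wrist_force: [0.1, -0.1, -0.3]
gripper_width: 0.0549
grasp_force: 0.0
clock: 11.5
ee_pos: [0.562, -0.22, 0.214]
orientation: [-3.141, 0.003, 3.141]
wrist_force: [0.3, -0.2, 0.3]
gripper_width: 0.0553
grasp_force: 0.0
clock: 12.12
ee_pos: [0.5619, -0.1182, 0.2127]
orientation: [3.141, 0.002, -3.138]
wrist_force: [0.2, -0.7, -0.5]
gripper_width: 0.0551
grasp_force: 0.0
[ 0.56162229 -0.12113435  0.21237704]
jack (np.float64(399.8054718900813), np.float64(250.41344822555038)) riser (np.float64(526.035935490127), np.float64(226.04768866172265)) sleeve (np.float64(426.8849038328875), np.float64(256.7481337794277))
```

View pics/w3.png

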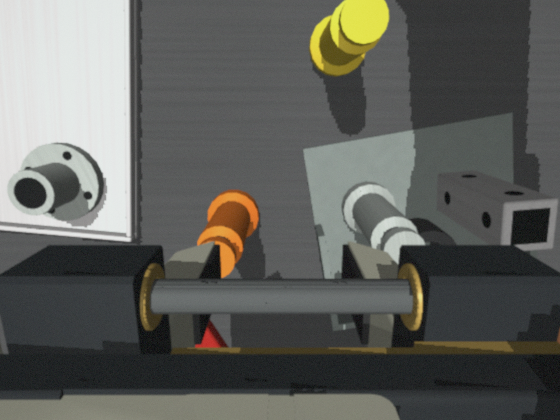

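The flange stands in the tray (62,183). The jack cap (400,246) and the riser top square (530,226) match the predictions. The orange look-alike is at (230,230). Going to the jack.

```bash
python3 -m handwheel '[[[0.6,-0.08,0.25,0,0,0,0],[0.6,-0.16,0.5,0,0,0,0],[0.6,-0.23,0.75,0,0,0,0],[0.6,-0.23,0.83,0,0,0,0],[0.6,-0.23,0.83,0,0,0,0],[0.6,-0.23,0.83,0.1,0,0,0]]]'
python3 - <<'E'
from h import *
snap('wrist','w4');snap('side','side4');print(r.observe()['ee_pos'])
a=cv2.imread('pics/w4.png')[80:360,120:460];b=cv2.imread('pics/side4.png')[150:290,200:370]
cv2.imwrite('pics/m4.png',np.hstack([a,cv2.resize(b,None,fx=2,fy=2)]))
E
```

```text
clock: 12.98
ee_pos: [0.5847, -0.0393, 0.2018]
orientation: [-3.141, 0.002, 3.14]
wrist_force: [-0.6, -1.4, -0.5]
gripper_width: 0.0549
grasp_force: 0.0
[ 0.58351245 -0.0388446   0.20015904]
```

View pics/m4.png

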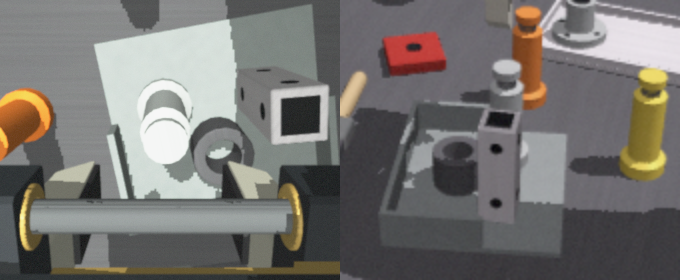

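Run:
```python
from h import *
print('jack',atz('w4',286,222,.121),tri(('w4',286,222),('top0',291.6,207.9)))
print('riser',atz('w4',421,195,.116),tri(('w4',421,195),('top0',250.9,215.9)))
print('sleeve',atz('w4',339,231,.046),proj('w4',[.6205,.0115,.046]))
c=[atz('w4',120+x,80+y,.116)[:2] for x,y in[(272,92),(325,85),(328,137),(273,142)]]
for a,b in((0,1),(3,2),(0,3),(1,2)):
    d=c[b]-c[a];print(np.degrees(np.arctan2(d[1],d[0])),np.linalg.norm(d))
```

```text
jack [ 0.58437321 -0.03547264  0.121     ] (array([ 0.58357006, -0.0371467 ,  0.12428163]), [np.float64(1.6490932003737895), np.float64(1.6490932003738046)])
riser [0.56865847 0.04826617 0.116     ] (array([0.56819966, 0.04587906, 0.12104262]), [np.float64(0.8809286737428625), np.float64(0.8809286737426455)])
sleeve [0.61612245 0.00964418 0.046     ] (np.float64(341.02344862363367), np.float64(235.95451375393657))
97.51473715819222 0.03211094633703722
95.31834768596629 0.03453100572593243
5.373765364971092 0.032108166305346075
9.563570998429459 0.03343051947381567
```

The wrist view shows the jack cap centre at (286,222) and the riser top at (421,195), which gives the jack at (0.584,-0.037). Descending and gripping.

```bash
python3 -m handwheel '[[[0.6,0,0.015,0.2,0,0,0],[0.6,0,0.015,0.4,0,0,0],[0.6,0,0.015,0.6,0,0,0],[0.6,0,0.015,0.8,0,0,0],[0.6,0,0.015,1,0,0,0]]]'
python3 -m handwheel '[[[0.6,0,0,0.08,0,0,0],[0.6,0,0,0.15,0,0,0],[0.6,0,0,0.15,0,0,0],[0.2,0,0,0.15,0,0,0],[0.2,0,0,0.15,0,0,0],[0.2,0,0,0.15,0,0,0],[0.2,0,0,0.15,0,0,0],[0.2,0,0,0.15,0,0,0]]]' 35
```

```text
clock: 13.7
ee_pos: [0.5843, -0.0369, 0.1007]
orientation: [-3.141, -0.0, 3.141]
wrist_force: [-0.2, 0.0, 0.1]
gripper_width: 0.0554
grasp_force: 0.0
clock: 14.7
ee_pos: [0.5848, -0.0363, 0.0868]
orientation: [-3.141, 0.001, 3.141]
wrist_force: [-0.1, -1.7, 4.2]
gripper_width: 0.0333
grasp_force: 35.0
```

```bash
python3 -m handwheel '[[[0.2,0,0,-0.1,0,0,0],[0.2,0,0,-0.3,0,0,0],[0.2,0,0,-0.55,0,0,0],[0.2,0,0,-0.8,0,0,0],[0.2,0,0,-1,0,0,0]]]'
python3 -m handwheel '[[[0.2,0,-0.1,-0.2,0,0,0],[0.2,0.05,-0.3,-0.4,0,0,0],[0.2,0.15,-0.5,-0.5,0,0,0],[0.2,0.25,-0.75,-0.5,0,0,0],[0.2,0.35,-1,-0.5,0,0,0]]]'
python3 -m handwheel '[[[0.2,0.1,-0.25,0,0,0,0],[0.2,0.2,-0.5,0,0,0,0],[0.2,0.3,-0.75,0,0,0,0],[0.2,0.4,-1,0,0,0,0]]]'
python3 -m handwheel '[[[0.2,0.1,-0.25,0,0,0,0],[0.2,0.2,-0.5,0,0,0,0],[0.2,0.295,-0.7,0,0,0,0],[0.2,0.295,-0.81,0,0,0,0],[0.2,0.295,-0.81,0,0,0,0],[0.2,0.295,-0.81,0,0,0,0]]]'
```

```text
clock: 15.32
ee_pos: [0.5837, -0.0356, 0.187]
orientation: [3.141, -0.001, -3.141]
wrist_force: [-0.1, 0.5, -7.2]
gripper_width: 0.0327
grasp_force: 35.0
clock: 15.95
ee_pos: [0.5479, -0.1369, 0.2359]
orientation: [3.141, -0.002, 3.142]
wrist_force: [-0.2, 0.2, -7.5]
gripper_width: 0.0331
grasp_force: 35.0
clock: 16.45
ee_pos: [0.5078, -0.2367, 0.2357]
orientation: [3.141, -0.002, 3.141]
wrist_force: [0.5, -1.3, -6.1]
gripper_width: 0.0332
grasp_force: 35.0
clock: 17.2
ee_pos: [0.4805, -0.3157, 0.2361]
orientation: [3.141, -0.0, -3.14]
wrist_force: [-0.0, 0.7, -6.5]
gripper_width: 0.0332
grasp_force: 35.0
```

```bash
python3 -m handwheel '[[[0.2,0,0,0.2,0,0,0],[0.2,0,0,0.4,0,0,0],[0.2,0,0,0.6,0,0,0],[0.2,0,0,0.8,0,0,0],[0.2,0,0,1,0,0,0]]]'
python3 -m handwheel '[[[0.2,0,0,0.15,0,0,0],[0.2,0,0,0.3,0,0,0],[0.2,0,0,0.4,0,0,0],[0.2,0,0,0.46,0,0,0],[0.2,0,0,0.48,0,0,0],[0.2,0,0,0.49,0,0,0],[0.2,0,0,0.495,0,0,0]]]'
```

```text
clock: 17.82
ee_pos: [0.4808, -0.3156, 0.1358]
orientation: [3.141, 0.0, -3.14]
wrist_force: [-0.0, 0.2, -6.5]
gripper_width: 0.0332
grasp_force: 35.0
clock: 18.7
ee_pos: [0.4802, -0.3171, 0.0872]
orientation: [-3.141, 0.001, 3.142]
wrist_force: [-0.1, -0.5, -6.1]
gripper_width: 0.0331
grasp_force: 35.0
```

```bash
python3 -m handwheel '[[[0.2,0,0,0.008,0,0,0],[0.2,0,0,0.014,0,0,0],[0.2,0,0,0.014,0,0,0],[0.6,0,0,0.014,0,0,0],[0.6,0,0,0.014,0,0,0],[0.6,0,0,0.014,0,0,0],[0.6,0,0,0.014,0,0,0]]]'
python3 -m handwheel '[[[0.6,0,0,-0.15,0,0,0],[0.6,0,0,-0.3,0,0,0],[0.6,0,0,-0.55,0,0,0],[0.6,0,0,-0.8,0,0,0],[0.6,0,0,-1,0,0,0]]]'
python3 -m handwheel '[[[0.6,-0.1,0.3,0,0,0,0],[0.6,-0.2,0.6,0,0,0,0],[0.6,-0.25,1,0,0,0,0],[0.6,-0.25,1,0,0,0,0]]]'
python3 -m handwheel '[[[0.6,-0.1,0.3,0,0,0,0],[0.6,-0.2,0.6,0,0,0,0],[0.6,-0.25,1,0,0,0,0],[0.6,-0.25,1,0,0,0,0]]]'
python3 -m handwheel '[[[0.6,-0.1,0.3,0,0,0,0],[0.6,-0.2,0.6,0,0,0,0],[0.6,-0.25,1,0,0,0,0],[0.6,-0.25,1,0,0,0,0]]]'
python3 -m handwheel '[[[0.6,-0.1,0.3,0,0,0,-0.1],[0.6,-0.14,0.63,0,0,0,-0.217],[0.6,-0.14,0.63,0,0,0,-0.217],[0.6,-0.14,0.63,0,0,0,-0.217],[0.6,-0.14,0.63,0,0,0,-0.217]]]'
python3 - <<'E'
from h import *
snap('wrist','w5');snap('top','top5');snap('side','side5');print(r.observe()['ee_pos'])
a=cv2.imread('pics/w5.png')[80:360,120:460];b=cv2.imread('pics/side5.png')[130:250,200:420]
cv2.imwrite('pics/m5.png',np.hstack([a,cv2.resize(b,(440,280))]))
print(proj('w5',[.569,.047,.116]))
E
```

```text
clock: 19.58
ee_pos: [0.4801, -0.317, 0.0856]
orientation: [-3.142, 0.0, -3.142]
wrist_force: [0.1, -0.0, -0.6]
gripper_width: 0.0555
grasp_force: 0.0
clock: 20.2
ee_pos: [0.4803, -0.3173, 0.188]
orientation: [-3.141, 0.002, 3.141]
wrist_force: [0.8, -0.8, 0.6]
gripper_width: 0.0551
grasp_force: 0.0
clock: 20.7
ee_pos: [0.5061, -0.2134, 0.1867]
orientation: [3.14, 0.001, -3.136]
wrist_force: [1.3, -0.7, -0.2]
gripper_width: 0.0552
grasp_force: 0.0
clock: 21.2
ee_pos: [0.5308, -0.1141, 0.1864]
orientation: [3.14, 0.001, -3.137]
wrist_force: [0.2, 0.4, -0.5]
gripper_width: 0.055
grasp_force: 0.0
clock: 21.7
ee_pos: [0.5556, -0.0146, 0.1862]
orientation: [3.141, 0.001, -3.138]
wrist_force: [0.8, 0.0, 1.8]
gripper_width: 0.0551
grasp_force: 0.0
clock: 22.32
ee_pos: [0.569, 0.0444, 0.1857]
orientation: [-3.141, 0.0, -3.03]
wrist_force: [0.2, -0.7, 0.2]
gripper_width: 0.0551
grasp_force: 0.0
[0.56898619 0.04511501 0.18563461]
(np.float64(283.93232827072256), np.float64(228.7221907765609))
```

View pics/m5.png

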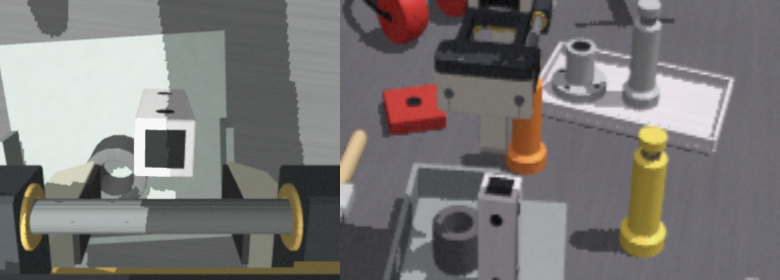

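The jack and flange stand in the tray. The riser top is centred at (285,230) against a prediction of (284,229), and its edges are square to the tool. Gripping the riser.

```bash
python3 -m handwheel '[[[0.6,0,0.015,0.2,0,0,0],[0.6,0,0.015,0.4,0,0,0],[0.6,0,0.015,0.6,0,0,0],[0.6,0,0.015,0.8,0,0,0],[0.6,0,0.015,0.915,0,0,0],[0.6,0,0.015,0.915,0,0,0],[0.6,0,0.015,0.915,0,0,0]]]'
python3 -m handwheel '[[[0.2,0,0,0,0,0,0],[0.2,0,0,0,0,0,0],[0.2,0,0,0,0,0,0],[0.2,0,0,0,0,0,0],[0.2,0,0,0,0,0,0],[0.2,0,0,0,0,0,0]]]' 35
python3 -c "
from h import *
print(r.observe())"
```

```text
clock: 23.35
ee_pos: [0.5693, 0.0475, 0.0947]
orientation: [3.142, 0.001, -3.028]
wrist_force: [-0.2, 0.3, -0.4]
gripper_width: 0.0549
grasp_force: 0.0
clock: 24.1
ee_pos: [0.569, 0.0475, 0.0944]
orientation: [3.142, 0.001, -3.028]
wrist_force: [-1.0, -0.6, 5.2]
gripper_width: 0.0361
grasp_force: 34.8
{'clock': 24.1, 'joint_positions': array([-0.23670094,  0.51526797,  0.08342073,  1.8753733 , -0.0600659 ,
        0.75274005,  1.56404386]), 'dq': array([ 2.83301543e-04, -5.62213278e-04,  1.42277020e-03, -3.12973958e-04,
        1.63044458e-03,  1.06201294e-03,  7.01113224e-05]), 'tau': array([-3.55995744e-01, -6.18263054e+01,  1.73003521e+00, -2.28243077e+01,
       -6.00819848e-02, -3.80912488e-01, -1.50821102e-02]), 'ee_pos': array([0.56904119, 0.04745281, 0.09442138]), 'orientation': array([ 3.14158269e+00,  6.03995484e-04, -3.02811153e+00]), 'wrist_force': array([-1.0407404 , -0.63566573,  5.16631255]), 'torque': array([0.02363301, 0.30492912, 0.01650184]), 'grasp_force': 34.790557622909546, 'gripper_width': 0.03612925346772891}
```

```bash
python3 -m handwheel '[[[0.2,0,0,-0.1,0,0,0],[0.2,0,0,-0.3,0,0,0],[0.2,0,0,-0.55,0,0,0],[0.2,0,0,-0.8,0,0,0],[0.2,0,0,-1,0,0,0]]]'
python3 -m handwheel '[[[0.2,0,0,-0.2,0,0,0.08],[0.2,0,0,-0.4,0,0,0.15],[0.2,0,0,-0.5,0,0,0.217],[0.2,0,0,-0.5,0,0,0.217]]]'
python3 -m handwheel '[[[0.2,0.1,-0.25,0,0,0,0],[0.2,0.2,-0.5,0,0,0,0],[0.2,0.35,-0.75,0,0,0,0],[0.2,0.45,-1,0,0,0,0]]]'
python3 -m handwheel '[[[0.2,0.1,-0.25,0,0,0,0],[0.2,0.2,-0.5,0,0,0,0],[0.2,0.35,-0.75,0,0,0,0],[0.2,0.45,-1,0,0,0,0]]]'
python3 -m handwheel '[[[0.2,0.1,-0.25,0,0,0,0],[0.2,0.2,-0.5,0,0,0,0],[0.2,0.35,-0.75,0,0,0,0],[0.2,0.45,-1,0,0,0,0]]]'
python3 -m handwheel '[[[0.2,0.1,-0.25,0,0,0,0],[0.2,0.2,-0.5,0,0,0,0],[0.2,0.21,-0.585,0,0,0,0],[0.2,0.21,-0.585,0,0,0,0],[0.2,0.21,-0.585,0,0,0,0]]]'
```

```text
clock: 24.72
ee_pos: [0.5685, 0.0476, 0.195]
orientation: [3.141, -0.0, -3.028]
wrist_force: [0.5, 0.6, -5.3]
gripper_width: 0.0359
grasp_force: 34.8
clock: 25.22
ee_pos: [0.5689, 0.0476, 0.2443]
orientation: [3.141, 0.001, -3.142]
wrist_force: [-0.7, -0.6, -4.3]
gripper_width: 0.0362
grasp_force: 34.8
clock: 25.72
ee_pos: [0.5225, -0.0532, 0.2429]
orientation: [-3.142, -0.002, -3.141]
wrist_force: [-0.2, -0.3, -5.2]
gripper_width: 0.0359
grasp_force: 34.8
clock: 26.22
ee_pos: [0.4775, -0.1531, 0.243]
orientation: [3.141, -0.002, -3.141]
wrist_force: [0.4, -1.1, -4.5]
gripper_width: 0.0358
grasp_force: 34.8
clock: 26.72
ee_pos: [0.4325, -0.253, 0.243]
orientation: [3.141, -0.002, -3.141]
wrist_force: [0.7, -0.0, -4.6]
gripper_width: 0.036
grasp_force: 34.8
clock: 27.35
ee_pos: [0.4133, -0.3097, 0.2437]
orientation: [3.141, -0.0, -3.14]
wrist_force: [0.2, 0.5, -4.8]
gripper_width: 0.036
grasp_force: 34.8
```

```bash
python3 -m handwheel '[[[0.2,0,0,0.2,0,0,0],[0.2,0,0,0.4,0,0,0],[0.2,0,0,0.6,0,0,0],[0.2,0,0,0.8,0,0,0],[0.2,0,0,1,0,0,0]]]'
python3 -m handwheel '[[[0.2,0,0,0.15,0,0,0],[0.2,0,0,0.3,0,0,0],[0.2,0,0,0.4,0,0,0],[0.2,0,0,0.46,0,0,0],[0.2,0,0,0.48,0,0,0],[0.2,0,0,0.49,0,0,0],[0.2,0,0,0.49,0,0,0]]]'
```

```text
clock: 27.98
ee_pos: [0.4136, -0.3098, 0.1434]
orientation: [3.141, 0.0, -3.14]
wrist_force: [-0.8, 0.3, -4.4]
gripper_width: 0.0361
grasp_force: 34.8
clock: 28.85
ee_pos: [0.413, -0.3111, 0.0953]
orientation: [-3.141, 0.001, 3.142]
wrist_force: [-0.6, 0.2, -4.3]
gripper_width: 0.0361
grasp_force: 34.8
```

```bash
python3 -m handwheel '[[[0.2,0,0,0.01,0,0,0],[0.2,0,0,0.018,0,0,0],[0.2,0,0,0.018,0,0,0],[0.6,0,0,0.018,0,0,0],[0.6,0,0,0.018,0,0,0],[0.6,0,0,0.018,0,0,0],[0.6,0,0,0.018,0,0,0]]]'
python3 -m handwheel '[[[0.6,0,0,-0.15,0,0,0],[0.6,0,0,-0.3,0,0,0],[0.6,0,0,-0.55,0,0,0],[0.6,0,0,-0.8,0,0,0],[0.6,0,0,-1,0,0,0]]]'
python3 -m handwheel '[[[0.6,-0.1,0.3,0,0,0,0],[0.6,-0.3,0.6,0,0,0,0],[0.6,-0.5,1,0,0,0,0],[0.6,-0.6,1,0,0,0,0]]]'
python3 -m handwheel '[[[0.6,-0.2,0.3,0,0,0,0],[0.6,-0.4,0.6,0,0,0,0],[0.6,-0.6,1,0,0,0,0],[0.6,-0.7,1,0,0,0,0]]]'
python3 -m handwheel '[[[0.8,-0.1,0.3,0,0,0,0],[0.8,-0.3,0.6,0,0,0,0],[0.8,-0.5,1,0,0,0,0],[0.8,-0.5,1,0,0,0,0],[0.8,-0.5,1,0,0,0,0],[0.8,-0.5,1,0,0,0,0]]]'
python3 - <<'E'
from h import *
snap('wrist','w6');snap('side','side6');print(r.observe()['ee_pos'],r.observe()['orientation'])
a=cv2.imread('pics/w6.png')[80:360,120:460];b=cv2.imread('pics/side6.png')[130:270,200:420]
cv2.imwrite('pics/m6.png',np.hstack([a,cv2.resize(b,(440,280))]))
print(proj('w6',[.619,.0115,.046]))
E
```

```text
clock: 29.72
ee_pos: [0.4129, -0.311, 0.0933]
orientation: [-3.142, 0.0, 3.142]
wrist_force: [-0.1, -0.9, -0.1]
gripper_width: 0.0549
grasp_force: 0.0
clock: 30.35
ee_pos: [0.4131, -0.3113, 0.1956]
orientation: [-3.141, 0.002, 3.142]
wrist_force: [0.8, -0.0, 0.4]
gripper_width: 0.0551
grasp_force: 0.0
clock: 30.85
ee_pos: [0.4744, -0.2076, 0.1944]
orientation: [3.14, 0.001, -3.136]
wrist_force: [0.1, 0.5, 0.1]
gripper_width: 0.0549
grasp_force: 0.0
clock: 31.35
ee_pos: [0.5442, -0.1079, 0.1941]
orientation: [3.14, 0.001, -3.137]
wrist_force: [-0.0, -0.5, -1.2]
gripper_width: 0.0549
grasp_force: 0.0
clock: 32.1
ee_pos: [0.5925, -0.013, 0.1936]
orientation: [-3.141, 0.0, 3.139]
wrist_force: [1.1, 0.4, 0.1]
gripper_width: 0.0734
grasp_force: 0.0
[ 0.59253932 -0.01244951  0.19348406] [-3.14117620e+00  1.30773611e-04  3.13971998e+00]
(np.float64(310.5374278081326), np.float64(228.92907124881432))
```

View pics/m6.png

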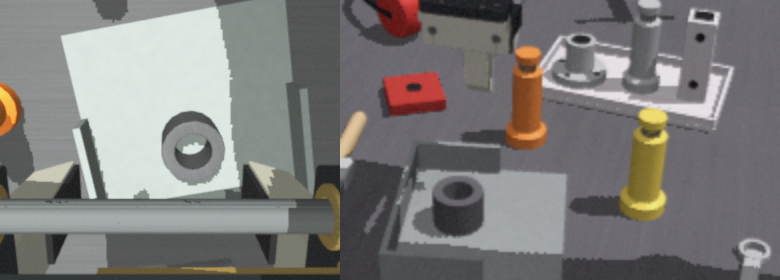

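All three stand in the tray. The sleeve bore is at (312,229) against a prediction of (310.5,229). Gripping the sleeve.

```bash
python3 -m handwheel '[[[0.8,-0.12,0.12,0.1,0,0,0],[0.8,-0.265,0.245,0.3,0,0,0],[0.8,-0.265,0.245,0.5,0,0,0],[0.8,-0.265,0.245,0.75,0,0,0],[0.8,-0.265,0.245,0.9,0,0,0],[0.8,-0.265,0.245,0.9,0,0,0],[0.8,-0.265,0.245,0.9,0,0,0]]]'
python3 -m handwheel '[[[0.8,0,0,0.2,0,0,0],[0.8,0,0,0.4,0,0,0],[0.8,0,0,0.55,0,0,0],[0.8,0,0,0.65,0,0,0],[0.8,0,0,0.69,0,0,0],[0.8,0,0,0.69,0,0,0]]]'
python3 -m handwheel '[[[0.4,0,0,0,0,0,0],[0.4,0,0,0,0,0,0],[0.4,0,0,0,0,0,0],[0.4,0,0,0,0,0,0],[0.4,0,0,0,0,0,0],[0.4,0,0,0,0,0,0]]]' 35
```

```text
clock: 33.08
ee_pos: [0.62, 0.0136, 0.1039]
orientation: [3.141, 0.001, -3.142]
wrist_force: [0.2, -0.6, 0.7]
gripper_width: 0.0737
grasp_force: 0.0
clock: 33.83
ee_pos: [0.6194, 0.0135, 0.0344]
orientation: [3.142, 0.0, 3.142]
wrist_force: [0.1, -0.2, 1.1]
gripper_width: 0.0739
grasp_force: 0.0
clock: 34.58
ee_pos: [0.6195, 0.0134, 0.0346]
orientation: [3.142, 0.001, 3.142]
wrist_force: [-0.9, -0.6, 6.1]
gripper_width: 0.0502
grasp_force: 35.0
```

```bash
python3 -m handwheel '[[[0.4,0,0,-0.1,0,0,0],[0.4,0,0,-0.3,0,0,0],[0.4,0,0,-0.55,0,0,0],[0.4,0,0,-0.8,0,0,0],[0.4,0,0,-1,0,0,0]]]'
python3 -m handwheel '[[[0.4,0.1,0.25,-0.2,0,0,0],[0.4,0.2,0.5,-0.4,0,0,0],[0.4,0.35,0.75,-0.6,0,0,0],[0.4,0.5,1,-0.6,0,0,0]]]'
python3 -m handwheel '[[[0.4,0.1,0.25,0,0,0,0],[0.4,0.2,0.5,0,0,0,0],[0.4,0.35,0.75,0,0,0,0],[0.4,0.5,1,0,0,0,0]]]'
python3 -m handwheel '[[[0.4,0.1,0.25,0,0,0,0],[0.4,0.2,0.5,0,0,0,0],[0.4,0.35,0.75,0,0,0,0],[0.4,0.46,1,0,0,0,0],[0.4,0.46,1.0,0,0,0,0],[0.4,0.46,1.0,0,0,0,0]]]'
python3 - <<'E'
from h import *
snap('wrist','w7');print(r.observe()['ee_pos'],r.observe()['orientation'],r.observe()['gripper_width'])
p=r.observe()['ee_pos'];print('bore top if centred',proj('w7',p+[0,0,.0114]),'tt',proj('w7',[.4735,.319,.045]))
crop('w7',150,60,400,300,2,'w7c')
E
```

```text
clock: 35.2
ee_pos: [0.6189, 0.0137, 0.1351]
orientation: [3.141, -0.0, -3.141]
wrist_force: [1.6, -0.2, -4.2]
gripper_width: 0.0505
grasp_force: 35.0
clock: 35.7
ee_pos: [0.5692, 0.1145, 0.1958]
orientation: [3.141, 0.002, -3.142]
wrist_force: [0.3, 0.6, -3.8]
gripper_width: 0.0504
grasp_force: 35.0
clock: 36.2
ee_pos: [0.5181, 0.2141, 0.1941]
orientation: [-3.141, -0.001, -3.142]
wrist_force: [0.4, 0.5, -3.4]
gripper_width: 0.0502
grasp_force: 35.0
clock: 36.95
ee_pos: [0.4732, 0.3128, 0.1941]
orientation: [-3.141, -0.0, 3.141]
wrist_force: [1.0, -1.8, -4.3]
gripper_width: 0.0508
grasp_force: 35.0
[0.47352712 0.31239851 0.19413053] [-3.14066681e+00 -1.76180331e-04  3.14053563e+00] 0.05059530214177295
bore top if centred (np.float64(277.83714377734213), np.float64(296.9148402003325)) tt (np.float64(287.9186806061566), np.float64(197.2209225986988))
```

View pics/w7c.png

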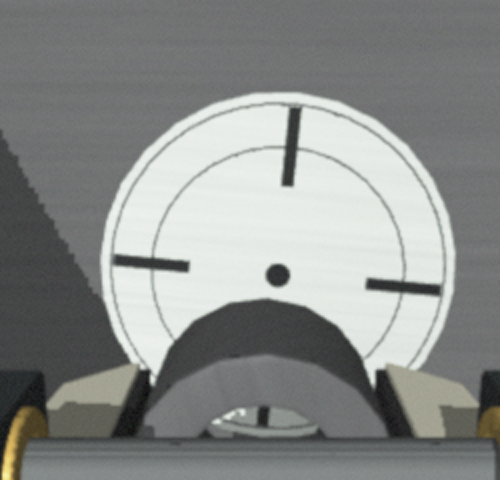

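The turntable dot is at (288,197), exactly as predicted. The sleeve's front top rim is at (crop) y≈356 and its bottom rim at y≈300, so I check its offset within the grip.

Run:
```python
from h import *
p=r.observe()['ee_pos']
print(p,'bottom',atz('w7',284,209.7,p[2]-.0286)+[.026,0,0]-p,'top',atz('w7',282,237.8,p[2]+.0114)+[.026,0,0]-p)
```

```text
[0.47352712 0.31239851 0.19413053] bottom [ 0.00265383  0.00261106 -0.0286    ] top [0.00213316 0.00159779 0.0114    ]
```

```bash
python3 -m handwheel '[[[0.4,0.01,0.03,0.15,0,0,0],[0.4,0.01,0.06,0.35,0,0,0],[0.4,0.01,0.06,0.55,0,0,0],[0.4,0.01,0.06,0.8,0,0,0],[0.4,0.01,0.06,0.95,0,0,0],[0.4,0.01,0.06,0.95,0,0,0]]]'
python3 -m handwheel '[[[0.4,0,0,0.1,0,0,0],[0.4,0,0,0.18,0,0,0],[0.4,0,0,0.22,0,0,0],[0.4,0,0,0.23,0,0,0],[0.4,0,0,0.23,0,0,0]]]'
```

```text
clock: 37.75
ee_pos: [0.4717, 0.3187, 0.0979]
orientation: [-3.14, -0.002, 3.141]
wrist_force: [-0.5, -0.1, -3.1]
gripper_width: 0.0503
grasp_force: 35.0
clock: 38.38
ee_pos: [0.4724, 0.3196, 0.0764]
orientation: [3.141, 0.0, -3.142]
wrist_force: [-0.0, 0.6, -3.7]
gripper_width: 0.0503
grasp_force: 35.0
```

```bash
python3 -m handwheel '[[[0.4,0,0,0.01,0,0,0],[0.4,0,0,0.02,0,0,0],[0.4,0,0,0.027,0,0,0],[0.4,0,0,0.027,0,0,0],[0.8,0,0,0.027,0,0,0],[0.8,0,0,0.027,0,0,0],[0.8,0,0,0.027,0,0,0],[0.8,0,0,0.027,0,0,0]]]'
python3 -m handwheel '[[[0.8,0,0,-0.15,0,0,0],[0.8,0,0,-0.3,0,0,0],[0.8,0,0,-0.55,0,0,0],[0.8,0,0,-0.8,0,0,0],[0.8,0,0,-1,0,0,0],[0.8,0,0,-1,0,0,0],[0.8,0,0,-1,0,0,0]]]'
python3 - <<'E'
from h import *
snap('wrist','w8');snap('side','side8');print(r.observe()['ee_pos'])
a=cv2.imread('pics/w8.png')[80:300,160:400];b=cv2.imread('pics/side8.png')[280:415,220:365]
cv2.imwrite('pics/m8.png',np.hstack([cv2.resize(a,(480,440)),cv2.resize(b,None,fx=2.2,fy=440/135)]))
print(proj('w8',[.4735,.3191,.085]))
E
```

```text
clock: 39.38
ee_pos: [0.4724, 0.3196, 0.0736]
orientation: [3.141, 0.0, -3.142]
wrist_force: [0.1, 0.8, -0.2]
gripper_width: 0.0731
grasp_force: 0.0
clock: 40.25
ee_pos: [0.4721, 0.3194, 0.1735]
orientation: [3.141, 0.0, -3.141]
wrist_force: [0.1, -0.6, -0.3]
gripper_width: 0.0733
grasp_force: 0.0
[0.4718407  0.31918769 0.17282305]
(np.float64(279.20458260400835), np.float64(221.25729263815322))
```

View pics/m8.png

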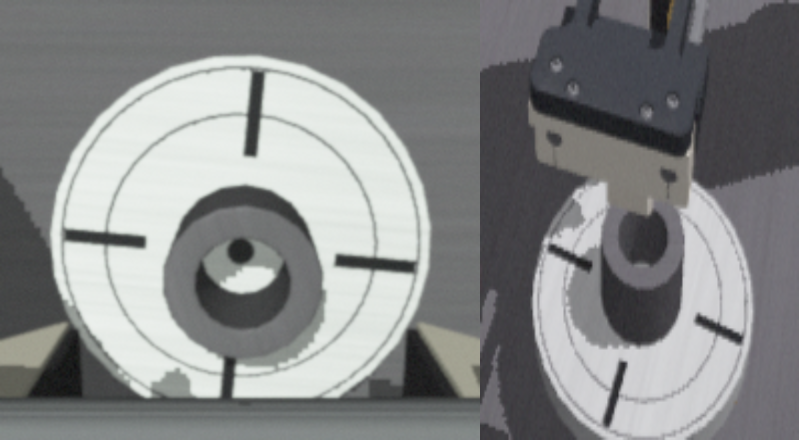

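Run:
```python
from h import *
print(atz('w8',281.5,220.8,.085),atz('w8',279.9,204.9,.045))
```

```text
[0.47319557 0.32056789 0.085     ] [0.47329996 0.31944664 0.045     ]
```

The sleeve stands upright, about 1 mm off the turntable centre. Back to the jack.

```bash
python3 -m handwheel '[[[0.8,0,-0.25,-0.1,0,0,0],[0.8,0,-0.55,-0.2,0,0,0],[0.6,0,-1,-0.3,0,0,0],[0.6,0,-1,-0.3,0,0,0]]]' | grep ee_pos
python3 -m handwheel '[[[0.6,0,-0.33,0,0,0,0],[0.6,0,-0.66,0,0,0,0],[0.6,0,-1,0,0,0,0],[0.6,0,-1,0,0,0,0]]]' | grep ee_pos
python3 -m handwheel '[[[0.6,0,-0.33,0,0,0,0],[0.6,0,-0.66,0,0,0,0],[0.6,0,-1,0,0,0,0],[0.6,0,-1,0,0,0,0]]]' | grep ee_pos
python3 -m handwheel '[[[0.6,0,-0.33,0,0,0,0],[0.6,0,-0.66,0,0,0,0],[0.6,0,-1,0,0,0,0],[0.6,0,-1,0,0,0,0]]]' | grep ee_pos
python3 -m handwheel '[[[0.6,0,-0.33,0,0,0,0],[0.6,0,-0.66,0,0,0,0],[0.6,0,-1,0,0,0,0],[0.6,0,-1,0,0,0,0]]]' | grep ee_pos
python3 -m handwheel '[[[0.6,0,-0.33,0,0,0,0],[0.6,0,-0.66,0,0,0,0],[0.6,0,-1,0,0,0,0],[0.6,0,-1,0,0,0,0]]]' | grep ee_pos
python3 -m handwheel '[[[0.6,-0.08,-0.2,0,0,0,0],[0.6,-0.08,-0.365,0,0,0,0],[0.6,-0.08,-0.365,0,0,0,0],[0.6,-0.08,-0.365,0,0,0,0],[0.6,-0.08,-0.365,0,0,0,0]]]'
```

```text
ee_pos: [0.473, 0.2144, 0.2044]
ee_pos: [0.4721, 0.1165, 0.2034]
ee_pos: [0.4722, 0.0176, 0.2035]
ee_pos: [0.4724, -0.0816, 0.2035]
ee_pos: [0.4727, -0.1811, 0.2034]
ee_pos: [0.4728, -0.2808, 0.2033]
clock: 43.98
ee_pos: [0.4804, -0.316, 0.2035]
orientation: [3.141, -0.0, -3.141]
wrist_force: [0.4, -0.1, 0.5]
gripper_width: 0.0552
grasp_force: 0.0
```

```bash
python3 -m handwheel '[[[0.6,0,0,0.2,0,0,0],[0.6,0,0,0.4,0,0,0],[0.6,0,0,0.6,0,0,0],[0.6,0,0,0.8,0,0,0],[0.6,0,0,1,0,0,0]]]'
python3 -m handwheel '[[[0.6,0,0,0.1,0,0,0],[0.6,0,0,0.177,0,0,0],[0.6,0,0,0.177,0,0,0],[0.6,0,0,0.177,0,0,0],[0.2,0,0,0.177,0,0,0],[0.2,0,0,0.177,0,0,0],[0.2,0,0,0.177,0,0,0],[0.2,0,0,0.177,0,0,0],[0.2,0,0,0.177,0,0,0]]]' 35
```

```text
clock: 44.6
ee_pos: [0.4805, -0.3163, 0.103]
orientation: [3.141, 0.0, -3.141]
wrist_force: [-0.6, 0.1, -1.3]
gripper_width: 0.0549
grasp_force: 0.0
clock: 45.72
ee_pos: [0.4804, -0.3173, 0.086]
orientation: [-3.141, 0.0, 3.141]
wrist_force: [-0.6, -0.4, 2.7]
gripper_width: 0.033
grasp_force: 35.0
```

```bash
python3 -m handwheel '[[[0.2,0,0,-0.1,0,0,0],[0.2,0,0,-0.3,0,0,0],[0.2,0,0,-0.55,0,0,0],[0.2,0,0,-0.8,0,0,0],[0.2,0,0,-1,0,0,0]]]'
python3 -m handwheel '[[[0.2,0,0.1,-0.2,0,0,0],[0.2,-0.05,0.3,-0.4,0,0,0],[0.2,-0.15,0.5,-0.5,0,0,0],[0.2,-0.25,0.75,-0.5,0,0,0],[0.2,-0.35,1,-0.5,0,0,0]]]'
python3 -m handwheel '[[[0.2,-0.1,0.25,0,0,0,0],[0.2,-0.2,0.5,0,0,0,0],[0.2,-0.3,0.75,0,0,0,0],[0.2,-0.4,1,0,0,0,0]]]'
python3 -m handwheel '[[[0.2,-0.1,0.25,0,0,0,0],[0.2,-0.2,0.5,0,0,0,0],[0.2,-0.29,0.7,0,0,0,0],[0.2,-0.29,0.805,0,0,0,0],[0.2,-0.29,0.805,0,0,0,0],[0.2,-0.29,0.805,0,0,0,0],[0.2,-0.29,0.805,0,0,0,0]]]'
```

```text
clock: 46.35
ee_pos: [0.4798, -0.3164, 0.1866]
orientation: [3.141, -0.001, -3.141]
wrist_force: [0.2, -0.1, -6.4]
gripper_width: 0.0329
grasp_force: 35.0
clock: 46.98
ee_pos: [0.5147, -0.2157, 0.2356]
orientation: [3.141, -0.002, 3.142]
wrist_force: [0.0, 0.2, -6.8]
gripper_width: 0.0331
grasp_force: 35.0
clock: 47.48
ee_pos: [0.5545, -0.1158, 0.2354]
orientation: [3.141, -0.002, -3.141]
wrist_force: [0.2, -0.0, -6.5]
gripper_width: 0.0329
grasp_force: 35.0
clock: 48.35
ee_pos: [0.5841, -0.0377, 0.236]
orientation: [-3.141, 0.0, 3.14]
wrist_force: [0.7, -1.0, -6.8]
gripper_width: 0.0333
grasp_force: 35.0
```

```bash
python3 -m handwheel '[[[0.2,0,0.01,0.2,0,0,0],[0.2,0,0.01,0.4,0,0,0],[0.2,0,0.01,0.6,0,0,0],[0.2,0,0.01,0.8,0,0,0],[0.2,0,0.01,1,0,0,0]]]'
python3 -m handwheel '[[[0.2,0,0,0.15,0,0,0],[0.2,0,0,0.3,0,0,0],[0.2,0,0,0.4,0,0,0],[0.2,0,0,0.45,0,0,0],[0.2,0,0,0.465,0,0,0],[0.2,0,0,0.475,0,0,0],[0.2,0,0,0.475,0,0,0]]]'
```

```text
clock: 48.98
ee_pos: [0.5844, -0.0362, 0.1354]
orientation: [-3.141, 0.0, 3.141]
wrist_force: [0.7, 0.2, -6.3]
gripper_width: 0.0334
grasp_force: 35.0
clock: 49.85
ee_pos: [0.5845, -0.0355, 0.0887]
orientation: [3.142, 0.001, -3.142]
wrist_force: [-0.3, -0.7, -6.0]
gripper_width: 0.033
grasp_force: 35.0
```

```bash
python3 -m handwheel '[[[0.2,0,-0.01,0,0,0,0],[0.2,0,-0.01,0.008,0,0,0],[0.2,0,-0.01,0.016,0,0,0],[0.2,0,-0.01,0.016,0,0,0],[0.6,0,-0.01,0.016,0,0,0],[0.6,0,-0.01,0.016,0,0,0],[0.6,0,-0.01,0.016,0,0,0],[0.6,0,-0.01,0.016,0,0,0]]]'
python3 -m handwheel '[[[0.6,0,0,-0.15,0,0,0],[0.6,0,0,-0.3,0,0,0],[0.6,0,0,-0.55,0,0,0],[0.6,0,0,-0.8,0,0,0],[0.6,0,0,-1,0,0,0]]]'
python3 -m handwheel '[[[0.6,0.2,-0.3,0,0,0,0],[0.6,0.4,-0.6,0,0,0,0],[0.6,0.6,-1,0,0,0,0],[0.6,0.6,-1,0,0,0,0]]]' | grep ee_pos
python3 -m handwheel '[[[0.6,0.2,-0.3,0,0,0,0],[0.6,0.4,-0.6,0,0,0,0],[0.6,0.7,-1,0,0,0,0],[0.6,0.7,-1,0,0,0,0]]]' | grep ee_pos
python3 -m handwheel '[[[0.6,0.2,-0.3,0,0,0,0],[0.6,0.415,-0.6,0,0,0,0],[0.6,0.415,-0.74,0,0,0,0],[0.6,0.415,-0.74,0,0,0,0],[0.6,0.415,-0.74,0,0,0,0],[0.6,0.415,-0.74,0,0,0,0]]]'
```

```text
clock: 50.85
ee_pos: [0.5844, -0.0364, 0.0868]
orientation: [3.142, 0.0, -3.141]
wrist_force: [-0.7, 0.5, 0.5]
gripper_width: 0.0549
grasp_force: 0.0
clock: 51.48
ee_pos: [0.5848, -0.0366, 0.1892]
orientation: [3.141, 0.002, 3.142]
wrist_force: [0.7, -0.1, 0.6]
gripper_width: 0.0554
grasp_force: 0.0
ee_pos: [0.5228, -0.1404, 0.1883]
ee_pos: [0.4525, -0.2394, 0.1878]
clock: 53.22
ee_pos: [0.4136, -0.3093, 0.1866]
orientation: [3.141, -0.0, -3.14]
wrist_force: [-0.4, -0.1, 0.2]
gripper_width: 0.0548
grasp_force: 0.0
```

Down 93 mm to grip the riser.

```bash
python3 -m handwheel '[[[0.6,0,-0.01,0.2,0,0,0],[0.6,0,-0.01,0.4,0,0,0],[0.6,0,-0.01,0.6,0,0,0],[0.6,0,-0.01,0.8,0,0,0],[0.6,0,-0.01,0.93,0,0,0],[0.6,0,-0.01,0.93,0,0,0],[0.6,0,-0.01,0.93,0,0,0]]]'
python3 -m handwheel '[[[0.2,0,0,0,0,0,0],[0.2,0,0,0,0,0,0],[0.2,0,0,0,0,0,0],[0.2,0,0,0,0,0,0],[0.2,0,0,0,0,0,0],[0.2,0,0,0,0,0,0]]]' 35
python3 -m handwheel '[[[0.2,0,0,-0.1,0,0,0],[0.2,0,0,-0.3,0,0,0],[0.2,0,0,-0.55,0,0,0],[0.2,0,0,-0.8,0,0,0],[0.2,0,0,-1,0,0,0]]]'
python3 -m handwheel '[[[0.2,-0.1,0.25,-0.2,0,0,0],[0.2,-0.2,0.5,-0.4,0,0,0],[0.2,-0.35,0.75,-0.5,0,0,0],[0.2,-0.45,1,-0.5,0,0,0]]]'
python3 -m handwheel '[[[0.2,-0.1,0.25,0,0,0,0],[0.2,-0.2,0.5,0,0,0,0],[0.2,-0.35,0.75,0,0,0,0],[0.2,-0.45,1,0,0,0,0]]]' | grep ee_pos
python3 -m handwheel '[[[0.2,-0.1,0.25,0,0,0,0],[0.2,-0.2,0.5,0,0,0,0],[0.2,-0.35,0.75,0,0,0,0],[0.2,-0.45,1,0,0,0,0]]]' | grep ee_pos
python3 -m handwheel '[[[0.2,-0.1,0.25,0,0,0,-0.08],[0.2,-0.2,0.5,0,0,0,-0.15],[0.2,-0.21,0.585,0,0,0,-0.217],[0.2,-0.21,0.585,0,0,0,-0.217],[0.2,-0.21,0.585,0,0,0,-0.217],[0.2,-0.21,0.585,0,0,0,-0.217]]]'
```

```text
clock: 54.1
ee_pos: [0.4132, -0.3116, 0.0943]
orientation: [-3.141, 0.001, -3.141]
wrist_force: [-0.0, -0.3, -1.4]
gripper_width: 0.0552
grasp_force: 0.0
clock: 54.85
ee_pos: [0.413, -0.3116, 0.0941]
orientation: [-3.141, 0.001, -3.142]
wrist_force: [-0.2, 1.0, 5.9]
gripper_width: 0.036
grasp_force: 34.9
clock: 55.48
ee_pos: [0.4124, -0.3114, 0.1948]
orientation: [3.142, -0.0, 3.141]
wrist_force: [0.1, 0.9, -2.9]
gripper_width: 0.0357
grasp_force: 34.9
clock: 55.98
ee_pos: [0.4583, -0.2107, 0.2447]
orientation: [-3.141, 0.001, 3.142]
wrist_force: [0.6, -0.2, -4.0]
gripper_width: 0.0359
grasp_force: 34.9
ee_pos: [0.5027, -0.1106, 0.2437]
ee_pos: [0.5477, -0.0108, 0.2436]
clock: 57.72
ee_pos: [0.5686, 0.0458, 0.2438]
orientation: [-3.141, -0.0, -3.03]
wrist_force: [-0.1, -0.5, -4.6]
gripper_width: 0.036
grasp_force: 34.9
```

```bash
python3 -m handwheel '[[[0.2,0,0.01,0.2,0,0,0],[0.2,0,0.01,0.4,0,0,0],[0.2,0,0.01,0.6,0,0,0],[0.2,0,0.01,0.8,0,0,0],[0.2,0,0.01,1,0,0,0]]]'
python3 -m handwheel '[[[0.2,0,0,0.15,0,0,0],[0.2,0,0,0.3,0,0,0],[0.2,0,0,0.4,0,0,0],[0.2,0,0,0.45,0,0,0],[0.2,0,0,0.465,0,0,0],[0.2,0,0,0.475,0,0,0],[0.2,0,0,0.475,0,0,0]]]'
```

```text
clock: 58.35
ee_pos: [0.5688, 0.0473, 0.1433]
orientation: [-3.141, 0.0, -3.029]
wrist_force: [-0.4, -0.3, -4.9]
gripper_width: 0.036
grasp_force: 34.9
clock: 59.22
ee_pos: [0.5689, 0.0481, 0.0965]
orientation: [3.142, 0.001, -3.028]
wrist_force: [-0.8, 0.2, -3.6]
gripper_width: 0.0361
grasp_force: 34.9
```

```bash
python3 -m handwheel '[[[0.2,0,-0.005,0,0,0,0],[0.2,0,-0.005,0.007,0,0,0],[0.2,0,-0.005,0.014,0,0,0],[0.2,0,-0.005,0.014,0,0,0],[0.55,0,-0.005,0.014,0,0,0],[0.55,0,-0.005,0.014,0,0,0],[0.55,0,-0.005,0.014,0,0,0],[0.55,0,-0.005,0.014,0,0,0]]]'
python3 -m handwheel '[[[0.55,0,0,-0.15,0,0,0],[0.55,0,0,-0.3,0,0,0],[0.55,0,0,-0.55,0,0,0],[0.55,0,0,-0.8,0,0,0],[0.55,0,0,-1,0,0,0]]]'
python3 -m handwheel '[[[0.6,0.3,0,-0.2,0,0,0],[0.6,0.6,0,-0.5,0,0,0],[0.6,1,0,-0.8,0,0,0],[0.6,1,0,-0.8,0,0,0]]]'
python3 -m handwheel '[[[0.6,0.3,0,0,0,0,0],[0.6,0.6,0,0,0,0,0],[0.6,0.8,0,0,0,0,0],[0.6,0.8,0,0,0,0,0],[0.6,0.8,0,0,0,0,0],[0.6,0.8,0,0,0,0,0]]]'
python3 - <<'E'
from h import *
snap('top','topF');snap('side','sideF')
a=cv2.imread('pics/topF.png')[120:320,90:460];b=cv2.imread('pics/sideF.png')
o=np.hstack([cv2.imread('pics/top0.png')[150:255,215:320],cv2.imread('pics/topF.png')[150:255,215:320]])
cv2.imwrite('pics/mF.png',np.vstack([cv2.resize(o,(560,280)),cv2.resize(b[130:,:],(560,290))]))
E
```

```text
clock: 60.22
ee_pos: [0.5688, 0.0475, 0.0948]
orientation: [3.142, 0.0, -3.028]
wrist_force: [0.2, 0.1, -0.2]
gripper_width: 0.0505
grasp_force: 0.0
clock: 60.85
ee_pos: [0.5692, 0.0475, 0.1973]
orientation: [3.141, 0.002, -3.028]
wrist_force: [0.8, 0.1, -0.2]
gripper_width: 0.0503
grasp_force: 0.0
clock: 61.35
ee_pos: [0.4685, 0.0358, 0.2782]
orientation: [3.14, 0.005, -3.028]
wrist_force: [1.8, 0.2, -0.4]
gripper_width: 0.0551
grasp_force: 0.0
clock: 62.1
ee_pos: [0.3907, 0.0272, 0.2749]
orientation: [-3.141, 0.0, -3.028]
wrist_force: [0.3, 0.0, -0.2]
gripper_width: 0.0552
grasp_force: 0.0
```

View pics/mF.png

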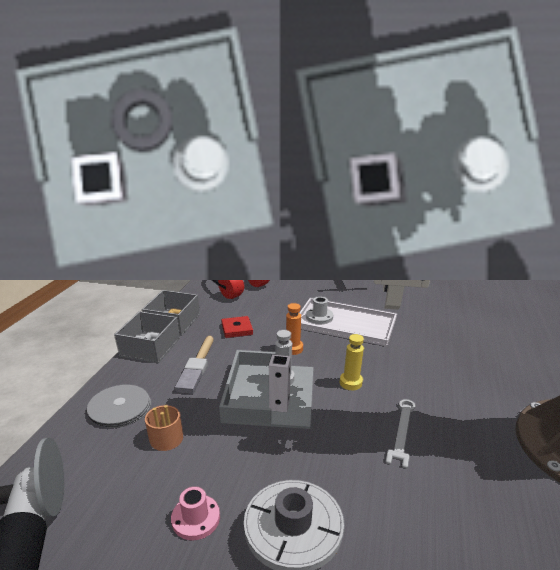

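View pics/topF.png

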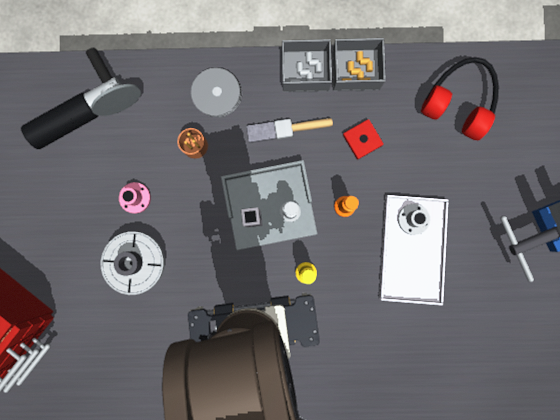

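The jack (291,210) and riser (251,216) are back at their starting pixels. The sleeve is on the turntable centre, the flange is in the tray at (415,217), and the tin is untouched at (192,141). Handing in.

```bash
python3 -c "
from station import r
print(r.job_done())"
```

```text
the job is handed in; nothing more can be done
None
```

The job is handed in at about 62 s on the robot clock, with the flange standing in the tray, the sleeve upright within about 1 mm of the turntable centre, the jack and riser back at their starting places, and nothing toppled.

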